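Pull the bent tweezers, shut the bamboo case and bolt it

TASK

One of the three pairs of tweezers in the open bamboo case is bent and keeps the lid from shutting: take it out and leave it lying in the steel dish. Then close the lid fully and push the case's dowel bolt home, through the eye on the lid and out through the keeper beyond it, until its knob meets the first guide. Leave the two good pairs in their rests and the cup and the hoop where they are.

Things in the scene. Friction and masses are not known exactly. Their poses are not given: they have to be found in the camera images.
- case: bamboo tweezer case, fixed, 210 (x) x 150 (y) mm; origin at the centre of its underside, z up. Base: a slab, top at z = 34 mm. Two notched rests, 8 mm wide, lie across it at case x = -45 and +10 mm and carry three pairs of tweezers along case x, 42 mm apart (case y = -56, -14, +28 mm), 6 mm above the slab. Lid hinge line along case x at y = +75, z = 34 mm. Bolt along the -y edge
- lid (a joint): lid angle, rad: 0 shut; starts near 1.85, standing up and leaning slightly outward (stop at 2.0). Hollow bamboo frame with a clear window, 210 x 150 mm; outer face at z = 64 mm when shut. A stiff hinge (0.3 N m) holds it where it is left: it does not fall shut; press it all the way down (2 to 3 N at the free edge)
- lid_edge (a point): moves with the lid: point on its outer face at case x = -30 mm, 142 mm from the hinge line (8 mm short of the free edge) and 30 mm out from the plane of its rim. Just beyond the free edge here is the lid's eye plate (10 mm thick, 14 mm hole), reaching 34 mm past the edge, which drops between guides and keeper as the lid shuts
- guide_mouth (a point): fixed on the case (axes as the case's): centre of the bolt hole on the outer face of the first guide, at case x = -93, y = -95, z = 21 mm. Two guides (centres at case x = -88 and -54 mm, 12 mm holes), the shut lid's eye (x = -30) and the keeper share this hole axis along case x. Each is a plate 10 mm thick, z = 8 to 34 mm, 34 mm out from the case's edge
- keeper (a point): fixed on the case (axes as the case's): centre of the keeper's 14 mm hole, at case x = -8, y = -95, z = 21 mm
- bolt_tip (a point): nose end of the dowel bolt, x axis along it out of the nose (it may roll). Loose bamboo dowel, 10 mm thick, tapered over the last 10 mm, 99 mm from nose to knob. It lies in the two guides, nose short of the lid's eye, is waxed and slides freely along case +x; when its knob meets the first guide the nose is 14 mm past the keeper's centre
- bolt_knob (a point): centre of the flat back face of the bolt's dark knob (26 mm across, 16 mm long, at the bolt's -x end, beyond the case's near end, 21 mm above the trolley top)
- bent_tweezers_grip (a point): bent pair of steel tweezers, 25 g: middle of its straight part, half-way up, about midway between the rests and 45 mm above the trolley top; x along it to the points, z up. Straight part from x = -44 to +35 mm, 12 mm wide (y), 10 mm high; from there the points are kinked up by 50 degrees and end at x = 62, z = 36 mm
- tweezers_a_grip (a point): a good, straight pair of tweezers, 123 mm long, 12 mm wide, 10 mm high; same point and axes as for the bent pair
- tweezers_b_grip (a point): the other good, straight pair; same point and axes
- dish: shallow steel dish, 200 (x) x 140 (y) mm, 26 mm high, walls and floor 3 mm; origin at the centre of its underside
- cup: white porcelain cup, 76 mm across, 72 mm high; origin at the centre of its underside
- hoop: lilac plastic hoop lying flat, 124 mm across, 12 mm high; origin at the centre of its circle, on the trolley top
Mind the look-alikes: they are no part of the job. What is meant by the part that bears bent_tweezers_grip is not green or turquoise, and is the smaller of those in its own colour.

How it is judged:
By the outcome, as a careful person would: the job done as asked, in the order asked, and still so for the second after the job is handed in, with the robot touching nothing.
It also fails if it takes over 69 s, if anything falls off the work surface, if the arm or the gripper's body presses on something with over 40 N, if the wrist force passes 120 N, or if a joint passes its speed limit or range.

ROBOT

A 6-joint arm with a two-finger parallel gripper is mounted at the origin on the work surface. World frame = base frame: x ahead of the robot, y to its left, z up, the work surface at z = 0. Lengths are in mm, angles in degrees, forces in N, time in s.
With the tool pointing down it reaches from about 300 to 850 mm from the base axis. Payload 4.2 kg.
Tool frame: the origin (TCP) lies midway between the tips of the shut fingers; the grasp point (between the pads) lies 19 mm behind it; z points along the fingers, y is the direction in which the jaws open and shut (so a half turn about z gives the same grasp; the last joint's range is limited). The gripper opens to 91 mm and grips with 3 to 60 N. Pads are 32 mm wide; open, the fingers measure 118 mm over their backs; the gripper's body (76 mm by 178 mm) begins 60 mm behind the grasp point.
Start: joints at [63.426, 18.312, 89.639, -0, 72.044, -1.146], TCP at [246.895, 519.313, 213.976] pointing down, gripper open.
Joint ranges: [-177.97, 177.97], [-48.28, 115.42], [12.27, 149.76], [-77.06, 257.06], [2.81, 150.46], [-146.56, 146.56]. Speed limits (degrees/s): [147.25, 147.25, 180, 180, 180, 180].

INTERFACE

Orientations are given as [roll, pitch, yaw] about the fixed x, y, z axes, in that order (R = Rz(yaw) Ry(pitch) Rx(roll)).
In Python, from workcell import env gives the robot as it stands.
- The arm moves only by the shell command python3 -m jog 'ROWS' [FORCE]. ROWS is JSON, a list of rows, each an object of numbers: "dx", "dy", "dz": the shift along the world's x, y, z in m; "wx", "wy", "wz": the turn, a rotation vector about the world's x, y, z in rad; "grip": the gripper's target within -1 to 1 (shut at 1, half-way at 0, fully open at -1). In form: [{"dx": .., "dy": .., "dz": .., "wx": .., "wy": .., "wz": .., "grip": ..}, ...]. A call has 1 to 10 rows; each row shifts and turns the commanded pose from where the row before left it; what a row does not reach is not made up. A row lasts 1/10 s, in which the tool goes at most 50 mm and 8.59 degrees, less where a joint would pass 70% of its speed; a pose out of reach is approached as far as the arm can. A call with a gripper value outside its range is refused whole. The fingers move at their own pace and stop on an object; FORCE is the grip in N (left out, the last holds). Time passes only in rows, so rows that do not move let the fingers close. It gives the time, the measured TCP pose, the force and the opening at its end, in the units of the state.
- env.state(): the state, without advancing time (a new reading comes with each control period).
- env.grab_frame(name): name is "side" or "top"; returns the picture (400x640x3 uint8, red, green, blue); there is no depth.
- env.get_calibration(name): a dict with "fx", "fy", "cx", "cy" (pixels), "R" (3x3) and "t" (3): a world point X has camera coordinates R X + t. Camera axes: x right, y down, z forward; pixel columns grow to the right and rows downward; lengths in mm; the calibration is good to about 2 mm. A picture is of the moment at which its call begins. get_calibration takes no time and is no camera call.
- env.job_done(): hands the job in, once; it reports no verdict.
The state is a dict: "time_s": time; "qpos": joint angles; "qvel": joint speeds; "effort": joint torques, N m; "ee_pos": TCP position; "ee_rot": TCP orientation; "force": force on the tool from outside, world axes, zero at the start; "torque": the same for the moment, N m; "gripper_width": finger opening in mm.
Only numpy, scipy, OpenCV 4.12 (cv2) and the standard library are available. Lean on these libraries where they do the work, as an engineer would, in place of code of your own. Each camera call takes 0.05 s, during which the arm holds its last target. There are 200 camera calls.

## Working session

There is one attempt and no reset: what is moved stays moved. The work goes in short steps, Python scripts to look and compute and a shell command to move; the robot and the scene stay as the last step left them, time stands still between calls to the robot, and variables do not carry over. Pictures are saved under pics/ and viewed, about 8 in all and at most 12, crops included, and the job is handed in when it is done.

```bash
mkdir -p pics; ls; python3 - <<'E'
from workcell import env
import cv2, json
print(env.state())
for n in("side","top"):
    c=env.get_calibration(n); print(n,c)
    cv2.imwrite(f"pics/{n}0.png",env.grab_frame(n)[:,:,::-1])
E
```

```text
pics
{'time_s': 0.0, 'qpos': array([ 6.34283417e+01,  1.83509823e+01,  8.97067854e+01,  1.12265386e-03,
        7.20426469e+01, -1.14537467e+00]), 'qvel': array([0.07395315, 0.05221372, 0.10150173, 0.05539966, 0.02090859,
       0.09965828]), 'effort': array([-1.49575466e-03, -4.12470174e+01, -2.31973028e+01,  7.26571237e-02,
        4.58017015e-02, -1.49654884e-04]), 'ee_pos': array([246.6394994 , 518.85966338, 213.12430683]), 'ee_rot': array([-1.79899627e+02, -3.07435406e-03,  1.54573367e+02]), 'force': array([ 0.01867831, -0.15916626, -0.12137099]), 'torque': array([-0.00112658, -0.03337955,  0.01476945]), 'gripper_width': 91.1111584331245}
side {'fx': 362.64979204779434, 'fy': 362.64979204779434, 'cx': 322.7626949401495, 'cy': 199.7301131604913, 'R': array([[-0.90851769, -0.41780689,  0.00574595],
       [-0.33211829,  0.71370727, -0.6167004 ],
       [ 0.25356075, -0.56219155, -0.78717698]]), 't': array([524.73971925, 181.63943291, 829.41373012])}
top {'fx': 511.3066616438505, 'fy': 511.3066616438505, 'cx': 321.9115759301043, 'cy': 199.7389819092447, 'R': array([[ 0.02666888, -0.99948748, -0.01770719],
       [-0.98759448, -0.02360123, -0.15524217],
       [ 0.15474469,  0.02162766, -0.98771774]]), 't': array([  57.08922284,  533.25297616, 1478.62431521])}
```

View pics/side0.png

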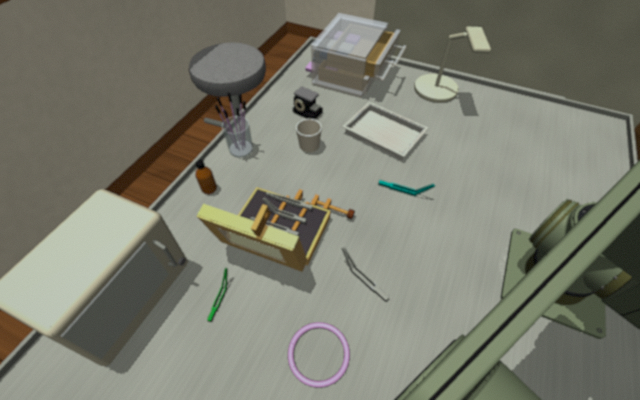

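View pics/top0.png

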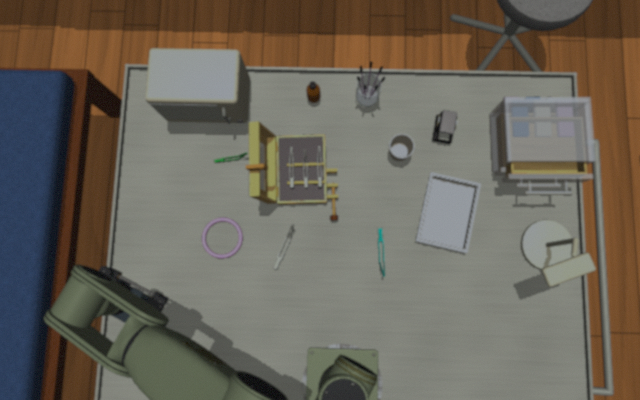

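The side view shows the case at about (265,225) with its lid standing up, the dish at (385,130), and the cup and hoop clear of both. In the top view the case base spans cols 275–327 and rows 135–203, the knob is at (334,217), the dish at (448,212), the cup at (401,148) and the hoop at (222,238). The loose tweezers outside the case are decoys. I'll zoom in next.

```bash
cat > h.py <<'E'
import numpy as np, cv2
from workcell import env
def ray(n,u,v,z):
    c=env.get_calibration(n); R=np.array(c["R"]); t=np.array(c["t"])
    d=R.T@np.array([(u-c["cx"])/c["fx"],(v-c["cy"])/c["fy"],1]); o=-R.T@t
    return o+d*(z-o[2])/d[2]
def proj(n,X):
    c=env.get_calibration(n); p=np.array(c["R"])@np.array(X,float)+np.array(c["t"])
    return np.array([c["fx"]*p[0]/p[2]+c["cx"],c["fy"]*p[1]/p[2]+c["cy"]])
def crop(im,u0,v0,u1,v1,s):
    return cv2.resize(im[v0:v1,u0:u1],None,fx=s,fy=s,interpolation=cv2.INTER_CUBIC)
E
python3 - <<'E'
from h import *
a=cv2.imread("pics/top0.png"); b=cv2.imread("pics/side0.png")
A=crop(a,240,115,345,230,5)   # 525x575
cv2.imwrite("pics/topc.png",A)
cv2.imwrite("pics/sidec.png",crop(b,190,170,365,275,4.5))
E
```

```text
(no output)
```

View pics/topc.png

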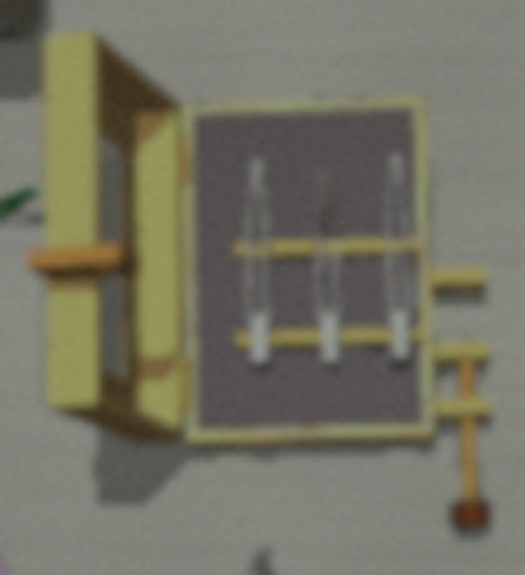

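View pics/sidec.png

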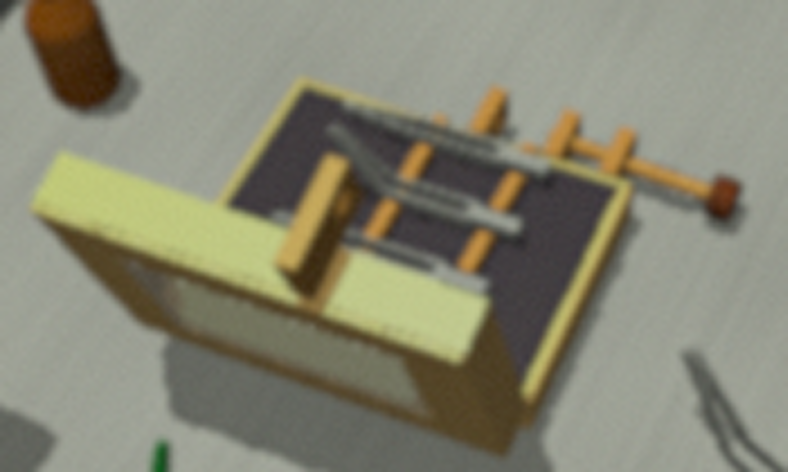

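```bash
cat > fit.py <<'E'
from h import *
from scipy.optimize import least_squares
T=[((-105,-75,34),(433,438)),((105,-75,34),(425,97)),((-105,75,34),(187,441)),((105,75,34),(183,105)),
((-61.5,-14,46),(330,363)),((-61.5,-56,46),(399,361)),((-61.5,28,46),(259,364)),
((-88,-109,34),(490,406)),((-54,-109,34),(490,352)),((-8,-109,34),(487,278))]
S=[((-105,-75,34),(630,187)),((105,-75,34),(303,80)),((-61.5,-14,46),(520,230)),((-61.5,-56,46),(548,170)),((-61.5,28,46),(487,290)),
((-54,-109,34),(572,110)),((-88,-109,34),(628,128))]
P=[("top",X,(p[0]/5+240-.4,p[1]/5+115-.4)) for X,p in T]+[("side",X,(p[0]/4.5+190-.4,p[1]/4.5+170-.4)) for X,p in S]
def W(q,X):
    c,s=np.cos(q[2]),np.sin(q[2]); return np.array([q[0]+c*X[0]-s*X[1],q[1]+s*X[0]+c*X[1],X[2]])
def res(q): return np.ravel([proj(n,W(q,X))-p for n,X,p in P])
r=least_squares(res,[600,100,0],loss="soft_l1",x_scale=[10,10,.05])
if __name__=="__main__":
    q=r.x; print(q[:2],np.degrees(q[2])); print(res(q).reshape(-1,2).round(1).tolist())
    for nm,X in dict(bent=(-17.5,-14,45),mouth=(-93,-95,21),keeper=(-8,-95,21)).items(): print(nm,W(q,X).round(1))
    k=ray("top",470/5+239.6,517/5+114.6,28); print("knob",k); k=ray("side",724/4.5+189.6,197/4.5+169.6,21);print(k)
    # case-frame of knob
    c,s=np.cos(q[2]),np.sin(q[2]); print("knob case",np.array([[c,s],[-s,c]])@(k[:2]-q[:2]))
    # dish corners, cup
    D=[ray("top",u,v,26) for u,v in((433,174),(480,183),(466,252),(417,242))]
    print("dish",np.round(D,1).tolist(),np.mean(D,0)); print("cup",ray("top",402,143,72))
    # lid angle: top-free edge center etc
    for th in(1.75,1.85,1.95):
        y=75-150*np.cos(th)-30*np.sin(th)*1; z=34+150*np.sin(th)-30*np.cos(th)
        print(th,[((proj("side",W(q,(x,75-150*np.cos(th)+h*np.sin(th),34+150*np.sin(th)+h*np.cos(th))))-[189.6,169.6])*4.5).round().tolist() for x in(-105,105) for h in (0,30)])
E
python3 fit.py
```

```text
[629.08029042 137.47716705] 2.8713147454736982
[[0.2, -0.7], [0.1, -0.5], [-0.8, -0.0], [-0.6, -0.7], [-0.1, -0.2], [0.2, -0.2], [0.0, -0.1], [-0.0, -0.2], [-0.3, -0.6], [-0.2, -0.8], [1.7, -0.9], [-0.3, -1.3], [0.2, 0.1], [0.8, 0.4], [0.4, 0.5], [0.9, 0.4], [0.7, 0.3]]
bent [612.3 122.6  45. ]
mouth [541.   37.9  21. ]
keeper [625.8  42.2  21. ]
knob [479.5431285   34.51756127  28.        ]
[483.72695463  36.97700494  21.        ]
knob case [-150.20520047  -93.09281691]
dish [[620.8, -262.3, 26.0], [596.4, -402.7, 26.0], [388.6, -357.4, 26.0], [414.4, -213.7, 26.0]] [ 505.05614429 -309.02731437   26.        ]
cup [ 702.48718    -162.47603555   72.        ]
1.75 [[496.0, 288.0], [467.0, 351.0], [69.0, 140.0], [35.0, 196.0]]
1.85 [[482.0, 320.0], [454.0, 386.0], [53.0, 169.0], [20.0, 228.0]]
1.95 [[468.0, 353.0], [441.0, 422.0], [37.0, 199.0], [8.0, 261.0]]
```

The case fit residuals are about 1 px or less. The middle pair is the bent one, kinked towards +x, with its grip near (612,123,45) and the case yaw at 2.9°. I'm moving above it now.

```bash
python3 -m jog '[{"dx":0.03,"dy":-0.036,"dz":0.004,"wz":0.0494,"grip":0.3},{"dx":0.03,"dy":-0.036,"dz":0.004,"wz":0.0494,"grip":0.3},{"dx":0.03,"dy":-0.036,"dz":0.004,"wz":0.0494,"grip":0.3},{"dx":0.03,"dy":-0.036,"dz":0.004,"wz":0.0494,"grip":0.3},{"dx":0.03,"dy":-0.036,"dz":0.004,"wz":0.0494,"grip":0.3},{"dx":0.03,"dy":-0.036,"dz":0.004,"wz":0.0494,"grip":0.3},{"dx":0.03,"dy":-0.036,"dz":0.004,"wz":0.0494,"grip":0.3},{"dx":0.03,"dy":-0.036,"dz":0.004,"wz":0.0494,"grip":0.3},{"dx":0.03,"dy":-0.036,"dz":0.004,"wz":0.0494,"grip":0.3},{"dx":0.03,"dy":-0.036,"dz":0.004,"wz":0.0494,"grip":0.3}]'
```

```text
invalid input
```

```bash
python3 -m jog '[{"dx":0.03,"dy":-0.036,"dz":0.004,"wx":0,"wy":0,"wz":0.0494,"grip":0.3},{"dx":0.03,"dy":-0.036,"dz":0.004,"wx":0,"wy":0,"wz":0.0494,"grip":0.3},{"dx":0.03,"dy":-0.036,"dz":0.004,"wx":0,"wy":0,"wz":0.0494,"grip":0.3},{"dx":0.03,"dy":-0.036,"dz":0.004,"wx":0,"wy":0,"wz":0.0494,"grip":0.3},{"dx":0.03,"dy":-0.036,"dz":0.004,"wx":0,"wy":0,"wz":0.0494,"grip":0.3},{"dx":0.03,"dy":-0.036,"dz":0.004,"wx":0,"wy":0,"wz":0.0494,"grip":0.3},{"dx":0.03,"dy":-0.036,"dz":0.004,"wx":0,"wy":0,"wz":0.0494,"grip":0.3},{"dx":0.03,"dy":-0.036,"dz":0.004,"wx":0,"wy":0,"wz":0.0494,"grip":0.3},{"dx":0.03,"dy":-0.036,"dz":0.004,"wx":0,"wy":0,"wz":0.0494,"grip":0.3},{"dx":0.03,"dy":-0.036,"dz":0.004,"wx":0,"wy":0,"wz":0.0494,"grip":0.3}]' 15
```

```text
time_s: 1.1
ee_pos: [547.6, 157.6, 253.8]
ee_rot: [180.0, -0.0, -177.0]
force: [0.6, 0.5, 0.2]
gripper_width: 32.0
```

```bash
python3 -m jog '[{"dx":0.033,"dy":-0.018,"dz":0,"wx":0,"wy":0,"wz":0,"grip":0.3},{"dx":0.032,"dy":-0.017,"dz":-0.02,"wx":0,"wy":0,"wz":0,"grip":0.3},{"dx":0,"dy":0,"dz":-0.04,"wx":0,"wy":0,"wz":0,"grip":0.3},{"dx":0,"dy":0,"dz":-0.04,"wx":0,"wy":0,"wz":0,"grip":0.3},{"dx":0,"dy":0,"dz":-0.04,"wx":0,"wy":0,"wz":0,"grip":0.3},{"dx":0,"dy":0,"dz":0,"wx":0,"wy":0,"wz":0,"grip":0.3}]' 15
python3 - <<'E'
from h import *
print(env.state()["ee_pos"])
a=env.grab_frame("top")[:,:,::-1];b=env.grab_frame("side")[:,:,::-1]
A=crop(a,230,105,360,225,3.2);B=crop(b,190,140,365,275,2.8)
h=max(A.shape[0],B.shape[0]);pad=lambda i:np.pad(i,((0,h-i.shape[0]),(0,0),(0,0)))
I=np.hstack([pad(A),pad(B)])
I=cv2.resize(I,None,fx=790/I.shape[1],fy=790/I.shape[1]) if I.shape[1]>790 else I
cv2.imwrite("pics/p5.png",I)
E
```

```text
time_s: 1.7
ee_pos: [607.5, 123.3, 107.8]
ee_rot: [-179.9, -0.8, -177.1]
force: [-0.4, 0.4, -0.5]
gripper_width: 31.7
[607.4781865  123.34353356 107.80645763]
```

View pics/p5.png

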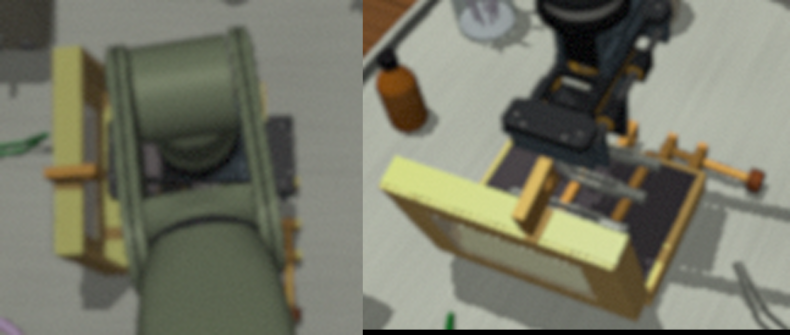

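The gripper is over the case, clear of the lid, and the case is undisturbed. x is 5 mm short, so I'll correct that and descend.

```bash
python3 -m jog '[{"dx":0.004,"dy":-0.0005,"dz":-0.02,"wx":0,"wy":0,"wz":0,"grip":0.3},{"dx":0,"dy":0,"dz":-0.02,"wx":0,"wy":0,"wz":0,"grip":0.3},{"dx":0,"dy":0,"dz":-0.015,"wx":0,"wy":0,"wz":0,"grip":0.3},{"dx":0,"dy":0,"dz":-0.01,"wx":0,"wy":0,"wz":0,"grip":0.3},{"dx":0,"dy":0,"dz":0,"wx":0,"wy":0,"wz":0,"grip":0.3},{"dx":0,"dy":0,"dz":0,"wx":0,"wy":0,"wz":0,"grip":0.3}]' 15
```

```text
time_s: 2.4
ee_pos: [617.1, 124.1, 50.7]
ee_rot: [180.0, 0.2, -177.1]
force: [0.7, 0.6, -0.7]
gripper_width: 32.2
```

```bash
python3 -m jog '[{"dx":-0.0035,"dy":-0.001,"dz":-0.003,"wx":0,"wy":0,"wz":0,"grip":0.3},{"dx":0,"dy":0,"dz":-0.003,"wx":0,"wy":0,"wz":0,"grip":0.3},{"dx":0,"dy":0,"dz":-0.003,"wx":0,"wy":0,"wz":0,"grip":0.3},{"dx":0,"dy":0,"dz":0,"wx":0,"wy":0,"wz":0,"grip":0.3},{"dx":0,"dy":0,"dz":0,"wx":0,"wy":0,"wz":0,"grip":0.3},{"dx":0,"dy":0,"dz":0,"wx":0,"wy":0,"wz":0,"grip":0.3}]' 15
```

```text
time_s: 3.0
ee_pos: [612.5, 122.8, 40.0]
ee_rot: [180.0, 0.0, -177.1]
force: [-0.4, -0.4, -0.0]
gripper_width: 32.3
```

```bash
python3 -m jog '[{"dx":0,"dy":0,"dz":0,"wx":0,"wy":0,"wz":0,"grip":1},{"dx":0,"dy":0,"dz":0,"wx":0,"wy":0,"wz":0,"grip":1},{"dx":0,"dy":0,"dz":0,"wx":0,"wy":0,"wz":0,"grip":1},{"dx":0,"dy":0,"dz":0,"wx":0,"wy":0,"wz":0,"grip":1},{"dx":0,"dy":0,"dz":0,"wx":0,"wy":0,"wz":0,"grip":1},{"dx":0,"dy":0,"dz":0,"wx":0,"wy":0,"wz":0,"grip":1}]' 15
```

```text
time_s: 3.6
ee_pos: [612.4, 122.8, 40.0]
ee_rot: [180.0, 0.0, -177.1]
force: [-0.4, -0.6, -0.5]
gripper_width: 11.8
```

```bash
python3 -m jog '[{"dx":0,"dy":0,"dz":0.005,"wx":0,"wy":0,"wz":0,"grip":1},{"dx":0,"dy":0,"dz":0.015,"wx":0,"wy":0,"wz":0,"grip":1},{"dx":0,"dy":0,"dz":0.025,"wx":0,"wy":0,"wz":0,"grip":1},{"dx":0,"dy":0,"dz":0.03,"wx":0,"wy":0,"wz":0,"grip":1},{"dx":0,"dy":0,"dz":0.03,"wx":0,"wy":0,"wz":0,"grip":1},{"dx":0,"dy":-0.01,"dz":0.005,"wx":0,"wy":0,"wz":0,"grip":1},{"dx":-0.005,"dy":-0.02,"dz":0,"wx":0,"wy":0,"wz":-0.01,"grip":1},{"dx":-0.01,"dy":-0.035,"dz":0,"wx":0,"wy":0,"wz":-0.02,"grip":1},{"dx":-0.01,"dy":-0.04,"dz":0,"wx":0,"wy":0,"wz":-0.02,"grip":1},{"dx":-0.01,"dy":-0.04,"dz":0,"wx":0,"wy":0,"wz":-0.02,"grip":1}]' 15
python3 -m jog '[{"dx":-0.01,"dy":-0.04,"dz":0,"wx":0,"wy":0,"wz":-0.025,"grip":1},{"dx":-0.01,"dy":-0.04,"dz":0,"wx":0,"wy":0,"wz":-0.025,"grip":1},{"dx":-0.01,"dy":-0.04,"dz":0,"wx":0,"wy":0,"wz":-0.025,"grip":1},{"dx":-0.01,"dy":-0.04,"dz":0,"wx":0,"wy":0,"wz":-0.025,"grip":1},{"dx":-0.01,"dy":-0.04,"dz":0,"wx":0,"wy":0,"wz":-0.025,"grip":1},{"dx":-0.01,"dy":-0.04,"dz":0,"wx":0,"wy":0,"wz":-0.025,"grip":1},{"dx":-0.01,"dy":-0.03,"dz":0,"wx":0,"wy":0,"wz":-0.025,"grip":1},{"dx":-0.009,"dy":-0.017,"dz":0,"wx":0,"wy":0,"wz":-0.025,"grip":1},{"dx":0,"dy":0,"dz":0,"wx":0,"wy":0,"wz":0,"grip":1},{"dx":0,"dy":0,"dz":0,"wx":0,"wy":0,"wz":0,"grip":1}]' 15
python3 - <<'E'
from h import *
print(env.state()["ee_pos"])
a=env.grab_frame("top")[:,:,::-1];b=env.grab_frame("side")[:,:,::-1]
cv2.imwrite("pics/t6.png",a)
A=crop(a,240,115,500,280,1.8);B=crop(b,190,70,450,275,1.25)
h=max(A.shape[0],B.shape[0]);pad=lambda i:np.pad(i,((0,h-i.shape[0]),(0,0),(0,0)))
cv2.imwrite("pics/p6.png",np.hstack([pad(A),pad(B)]))
E
```

```text
time_s: 4.6
ee_pos: [576.1, -23.8, 149.0]
ee_rot: [-180.0, -0.1, 178.9]
force: [-0.0, 0.3, -0.8]
gripper_width: 11.7
time_s: 5.6
ee_pos: [497.7, -309.1, 149.2]
ee_rot: [179.9, -0.1, 167.4]
force: [-0.3, 0.9, -0.7]
gripper_width: 11.8
[ 497.69840515 -309.10652453  149.21404289]
```

View pics/p6.png

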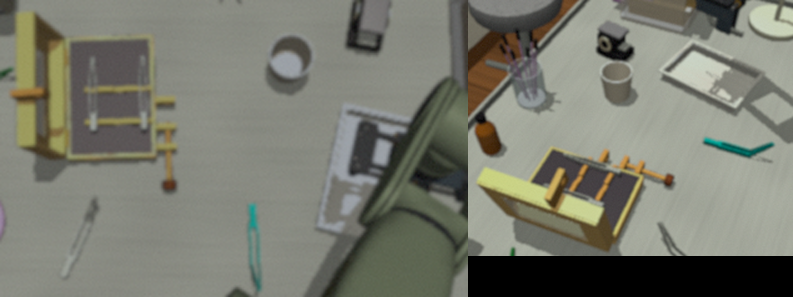

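Two good pairs remain in the case and the hand is over the dish. Lowering it now.

```bash
python3 -m jog '[{"dx":0,"dy":0,"dz":-0.02,"wx":0,"wy":0,"wz":0,"grip":1},{"dx":0,"dy":0,"dz":-0.035,"wx":0,"wy":0,"wz":0,"grip":1},{"dx":0,"dy":0,"dz":-0.035,"wx":0,"wy":0,"wz":0,"grip":1},{"dx":0,"dy":0,"dz":-0.02,"wx":0,"wy":0,"wz":0,"grip":1},{"dx":0,"dy":0,"dz":-0.014,"wx":0,"wy":0,"wz":0,"grip":1},{"dx":0,"dy":0,"dz":-0.01,"wx":0,"wy":0,"wz":0,"grip":1},{"dx":0,"dy":0,"dz":-0.005,"wx":0,"wy":0,"wz":0,"grip":1},{"dx":0,"dy":0,"dz":0,"wx":0,"wy":0,"wz":0,"grip":1},{"dx":0,"dy":0,"dz":0,"wx":0,"wy":0,"wz":0,"grip":1}]' 15
```

```text
time_s: 6.6
ee_pos: [499.0, -309.3, 11.7]
ee_rot: [-180.0, 0.1, 167.4]
force: [-0.4, 0.1, -0.1]
gripper_width: 11.6
```

```bash
python3 -m jog '[{"dx":0,"dy":0,"dz":-0.003,"wx":0,"wy":0,"wz":0,"grip":1},{"dx":0,"dy":0,"dz":-0.0025,"wx":0,"wy":0,"wz":0,"grip":1},{"dx":0,"dy":0,"dz":0,"wx":0,"wy":0,"wz":0,"grip":1},{"dx":0,"dy":0,"dz":0,"wx":0,"wy":0,"wz":0,"grip":1},{"dx":0,"dy":0,"dz":0,"wx":0,"wy":0,"wz":0,"grip":0.4},{"dx":0,"dy":0,"dz":0,"wx":0,"wy":0,"wz":0,"grip":0.4},{"dx":0,"dy":0,"dz":0,"wx":0,"wy":0,"wz":0,"grip":0.4},{"dx":0,"dy":0,"dz":0,"wx":0,"wy":0,"wz":0,"grip":0.4}]' 15
```

```text
time_s: 7.4
ee_pos: [498.4, -309.2, 5.5]
ee_rot: [180.0, 0.0, 167.4]
force: [0.4, -0.7, -0.2]
gripper_width: 27.5
```

```bash
python3 -m jog '[{"dx":0,"dy":0,"dz":0.01,"wx":0,"wy":0,"wz":0,"grip":0.4},{"dx":0,"dy":0,"dz":0.03,"wx":0,"wy":0,"wz":0,"grip":0.4},{"dx":0,"dy":0,"dz":0.04,"wx":0,"wy":0,"wz":0,"grip":0.4},{"dx":0,"dy":0,"dz":0.045,"wx":0,"wy":0,"wz":0.02,"grip":1},{"dx":0,"dy":0,"dz":0.045,"wx":0,"wy":0,"wz":0.05,"grip":1},{"dx":0,"dy":0.02,"dz":0.04,"wx":0,"wy":0,"wz":0.05,"grip":1},{"dx":0.008,"dy":0.04,"dz":0.02,"wx":0,"wy":0,"wz":0.05,"grip":1},{"dx":0.008,"dy":0.045,"dz":0.01,"wx":0,"wy":0,"wz":0.05,"grip":1},{"dx":0.009,"dy":0.045,"dz":0.01,"wx":0,"wy":0,"wz":0.05,"grip":1},{"dx":0.01,"dy":0.045,"dz":0.005,"wx":0,"wy":0,"wz":0,"grip":1}]' 15
python3 - <<'E'
from fit import *
q=r.x; print(env.state()["ee_pos"].round(1), env.state()["ee_rot"].round(1))
for th in (1.78,1.6,1.57,1.4,1.2,1,.8,.6,.4,.2,.1,0):
    rr=135; y=75-rr*np.cos(th)+30*np.sin(th)+13.5; z=34+rr*np.sin(th)+30*np.cos(th)
    print(th,W(q,(0,y,z)).round(1))
a=env.grab_frame("top")[:,:,::-1]; b=env.grab_frame("side")[:,:,::-1]
A=crop(a,405,160,495,265,4); B=crop(b,335,95,440,165,4)
h=max(A.shape[0],B.shape[0]);pad=lambda i:np.pad(i,((0,h-i.shape[0]),(0,0),(0,0)))
cv2.imwrite("pics/p7.png",np.hstack([pad(A),pad(B)]))
E
```

```text
time_s: 8.4
ee_pos: [533.6, -112.6, 262.6]
ee_rot: [-180.0, 0.2, -177.1]
force: [0.5, -0.4, -0.8]
gripper_width: 0.6
[ 533.6 -112.6  262.6] [-180.     0.2 -177.1]
1.78 [621.8 283.2 159.8]
1.6 [622.9 259.8 168.1]
1.57 [623.1 255.7 169. ]
1.4 [624.3 232.5 172.1]
1.2 [625.7 204.9 170.7]
1 [627.  178.2 163.8]
0.8 [628.3 153.4 151.7]
0.6 [629.4 131.5 135. ]
0.4 [630.3 113.3 114.2]
0.2 [631.   99.7  90.2]
0.1 [631.2  94.7  77.3]
0 [631.4  91.   64. ]
```

View pics/p7.png

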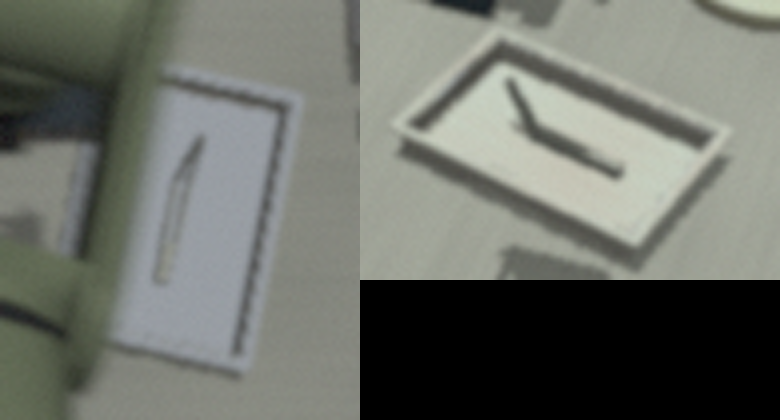

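The bent pair lies flat in the dish. Next I'll carry the shut gripper over to behind the lid.

```bash
python3 -m jog '[{"dx":0.009,"dy":0.045,"dz":0.004,"wx":0,"wy":0,"wz":0,"grip":1},{"dx":0.009,"dy":0.045,"dz":0.004,"wx":0,"wy":0,"wz":0,"grip":1},{"dx":0.009,"dy":0.045,"dz":0.004,"wx":0,"wy":0,"wz":0,"grip":1},{"dx":0.009,"dy":0.045,"dz":0,"wx":0,"wy":0,"wz":0,"grip":1},{"dx":0.009,"dy":0.045,"dz":0,"wx":0,"wy":0,"wz":0,"grip":1},{"dx":0.009,"dy":0.045,"dz":0,"wx":0,"wy":0,"wz":0,"grip":1},{"dx":0.009,"dy":0.045,"dz":0,"wx":0,"wy":0,"wz":0,"grip":1},{"dx":0.009,"dy":0.045,"dz":0,"wx":0,"wy":0,"wz":0,"grip":1},{"dx":0.009,"dy":0.04,"dz":0,"wx":0,"wy":0,"wz":0,"grip":1},{"dx":0.007,"dy":0.025,"dz":0,"wx":0,"wy":0,"wz":0,"grip":1}]' 15
python3 -m jog '[{"dx":0,"dy":0,"dz":0,"wx":0,"wy":0,"wz":0,"grip":1},{"dx":0,"dy":0,"dz":0,"wx":0,"wy":0,"wz":0,"grip":1},{"dx":0,"dy":0,"dz":0,"wx":0,"wy":0,"wz":0,"grip":1}]' 15
```

```text
time_s: 9.5
ee_pos: [621.6, 313.1, 272.4]
ee_rot: [180.0, 0.0, -177.0]
force: [1.1, 0.6, 0.1]
gripper_width: 0.3
time_s: 9.8
ee_pos: [621.4, 309.2, 272.9]
ee_rot: [-180.0, -0.0, -177.2]
force: [-0.6, 0.1, 0.9]
gripper_width: 0.3
```

```bash
python3 -m jog '[{"dx":0,"dy":0,"dz":-0.02,"wx":0,"wy":0,"wz":0,"grip":1},{"dx":0,"dy":0,"dz":-0.035,"wx":0,"wy":0,"wz":0,"grip":1},{"dx":0,"dy":0,"dz":-0.035,"wx":0,"wy":0,"wz":0,"grip":1},{"dx":0,"dy":0,"dz":-0.02,"wx":0,"wy":0,"wz":0,"grip":1},{"dx":0,"dy":0,"dz":0,"wx":0,"wy":0,"wz":0,"grip":1},{"dx":0,"dy":0,"dz":0,"wx":0,"wy":0,"wz":0,"grip":1},{"dx":0,"dy":0,"dz":0,"wx":0,"wy":0,"wz":0,"grip":1}]' 15
python3 -m jog '[{"dx":0,"dy":-0.008,"dz":0,"wx":0,"wy":0,"wz":0,"grip":1},{"dx":0,"dy":-0.008,"dz":0,"wx":0,"wy":0,"wz":0,"grip":1},{"dx":0,"dy":-0.008,"dz":0,"wx":0,"wy":0,"wz":0,"grip":1},{"dx":0,"dy":-0.008,"dz":0,"wx":0,"wy":0,"wz":0,"grip":1},{"dx":0,"dy":-0.008,"dz":0,"wx":0,"wy":0,"wz":0,"grip":1},{"dx":0,"dy":-0.008,"dz":0,"wx":0,"wy":0,"wz":0,"grip":1},{"dx":0,"dy":0,"dz":0,"wx":0,"wy":0,"wz":0,"grip":1}]' 15
```

```text
time_s: 10.5
ee_pos: [622.5, 310.6, 164.9]
ee_rot: [179.9, 0.2, -177.2]
force: [-1.3, 0.1, 0.3]
gripper_width: 0.6
time_s: 11.2
ee_pos: [621.5, 261.4, 162.7]
ee_rot: [-179.9, 0.0, -177.2]
force: [0.3, 0.4, 0.2]
gripper_width: 0.4
```

```bash
python3 -m jog '[{"dx":0,"dy":-0.008,"dz":0.001,"wx":0,"wy":0,"wz":0,"grip":1},{"dx":0,"dy":-0.008,"dz":0.001,"wx":0,"wy":0,"wz":0,"grip":1},{"dx":0,"dy":-0.008,"dz":0.001,"wx":0,"wy":0,"wz":0,"grip":1},{"dx":0,"dy":-0.008,"dz":0.001,"wx":0,"wy":0,"wz":0,"grip":1}]' 15
python3 - <<'E'
from h import *
print(env.state()["force"].round(2))
b=env.grab_frame("side")[:,:,::-1]
cv2.imwrite("pics/p8.png",crop(b,170,100,365,275,3.5))
E
```

```text
time_s: 11.6
ee_pos: [621.6, 230.0, 166.3]
ee_rot: [-180.0, 0.0, -177.1]
force: [1.1, 2.7, -1.2]
gripper_width: 0.7
[ 1.1   2.71 -1.15]
```

View pics/p8.png

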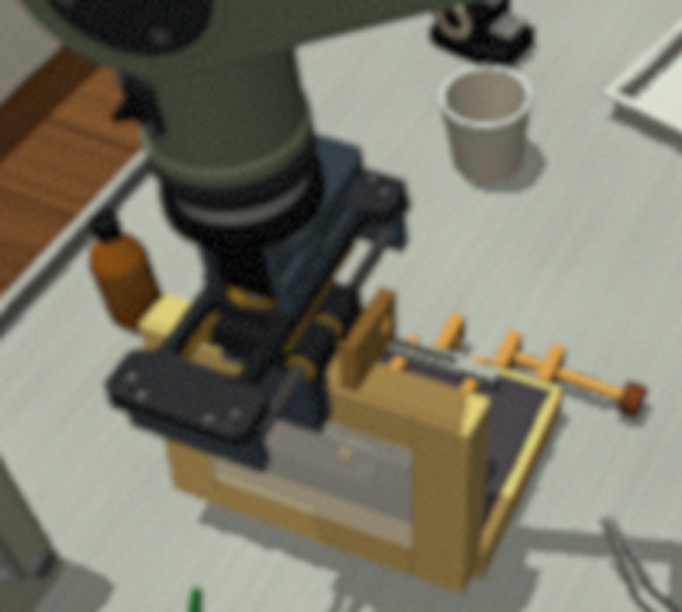

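The lid is following, past vertical now, with about 3 N on the tool. I'll follow the arc.

```bash
python3 -m jog '[{"dx":0.001,"dy":-0.0125,"dz":0.001,"wx":0,"wy":0,"wz":0,"grip":1},{"dx":0.001,"dy":-0.0125,"dz":0.001,"wx":0,"wy":0,"wz":0,"grip":1},{"dx":0.001,"dy":-0.0135,"dz":-0.003,"wx":0,"wy":0,"wz":0,"grip":1},{"dx":0.001,"dy":-0.0135,"dz":-0.003,"wx":0,"wy":0,"wz":0,"grip":1},{"dx":0.001,"dy":-0.0125,"dz":-0.006,"wx":0,"wy":0,"wz":0,"grip":1},{"dx":0.001,"dy":-0.0125,"dz":-0.006,"wx":0,"wy":0,"wz":0,"grip":1},{"dx":0.001,"dy":-0.011,"dz":-0.0085,"wx":0,"wy":0,"wz":0,"grip":1},{"dx":0.001,"dy":-0.011,"dz":-0.0085,"wx":0,"wy":0,"wz":0,"grip":1}]' 15
python3 -m jog '[{"dx":0,"dy":-0.009,"dz":-0.01,"wx":0,"wy":0,"wz":0,"grip":1},{"dx":0,"dy":-0.009,"dz":-0.011,"wx":0,"wy":0,"wz":0,"grip":1},{"dx":0,"dy":-0.007,"dz":-0.012,"wx":0,"wy":0,"wz":0,"grip":1},{"dx":0,"dy":-0.007,"dz":-0.012,"wx":0,"wy":0,"wz":0,"grip":1},{"dx":0,"dy":-0.004,"dz":-0.008,"wx":0,"wy":0,"wz":0,"grip":1},{"dx":0,"dy":0,"dz":0,"wx":0,"wy":0,"wz":0,"grip":1}]' 15
```

```text
time_s: 12.45
ee_pos: [629.4, 130.5, 132.8]
ee_rot: [-180.0, -0.0, -177.1]
force: [-0.5, 0.3, 0.2]
gripper_width: 0.5
time_s: 13.05
ee_pos: [628.0, 95.2, 78.4]
ee_rot: [-180.0, -0.2, -177.1]
force: [-0.3, 0.3, 0.6]
gripper_width: 0.3
```

```bash
python3 -m jog '[{"dx":0,"dy":-0.003,"dz":-0.005,"wx":0,"wy":0,"wz":0,"grip":1},{"dx":0,"dy":-0.002,"dz":-0.005,"wx":0,"wy":0,"wz":0,"grip":1},{"dx":0,"dy":0,"dz":-0.003,"wx":0,"wy":0,"wz":0,"grip":1},{"dx":0,"dy":0,"dz":-0.002,"wx":0,"wy":0,"wz":0,"grip":1},{"dx":0,"dy":0,"dz":0,"wx":0,"wy":0,"wz":0,"grip":1}]' 15
python3 - <<'E'
from h import *
print(np.mean([env.state()["force"] for _ in range(5)],0).round(2))
b=env.grab_frame("side")[:,:,::-1]
cv2.imwrite("pics/p9.png",crop(b,180,130,365,275,3.5))
E
```

```text
time_s: 13.55
ee_pos: [629.2, 90.9, 65.2]
ee_rot: [180.0, -0.0, -177.1]
force: [0.4, 0.2, -0.6]
gripper_width: 0.2
[ 0.44  0.16 -0.65]
```

View pics/p9.png

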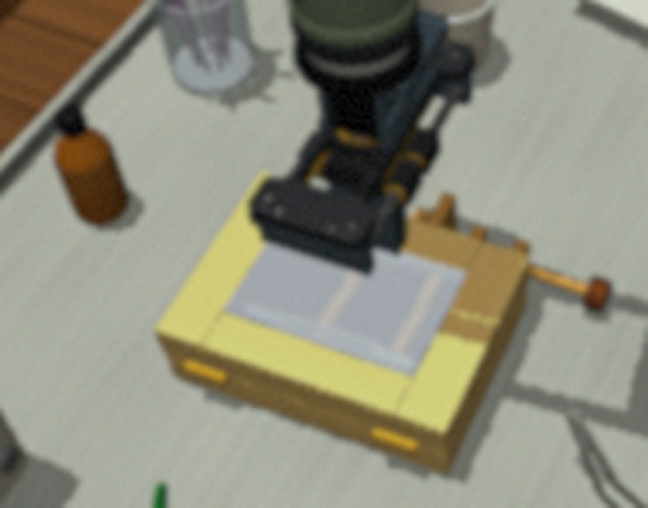

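The lid is nearly shut. I'll shift onto the frame near the free edge and press.

```bash
python3 -m jog '[{"dx":0,"dy":0,"dz":0.006,"wx":0,"wy":0,"wz":0,"grip":1},{"dx":0,"dy":-0.012,"dz":0.002,"wx":0,"wy":0,"wz":0,"grip":1},{"dx":0,"dy":0,"dz":-0.004,"wx":0,"wy":0,"wz":0,"grip":1},{"dx":0,"dy":0,"dz":-0.004,"wx":0,"wy":0,"wz":0,"grip":1},{"dx":0,"dy":0,"dz":-0.002,"wx":0,"wy":0,"wz":0,"grip":1},{"dx":0,"dy":0,"dz":0,"wx":0,"wy":0,"wz":0,"grip":1},{"dx":0,"dy":0,"dz":0,"wx":0,"wy":0,"wz":0,"grip":1}]' 15
python3 -m jog '[{"dx":0,"dy":0,"dz":-0.002,"wx":0,"wy":0,"wz":0,"grip":1},{"dx":0,"dy":0,"dz":0,"wx":0,"wy":0,"wz":0,"grip":1},{"dx":0,"dy":0,"dz":0,"wx":0,"wy":0,"wz":0,"grip":1}]' 15
```

```text
time_s: 14.3
ee_pos: [629.3, 78.4, 64.3]
ee_rot: [-180.0, -0.0, -177.1]
force: [-1.6, -1.8, 6.8]
gripper_width: 0.3
time_s: 14.6
ee_pos: [629.3, 78.4, 64.2]
ee_rot: [-180.0, 0.0, -177.1]
force: [-5.0, -2.3, 15.6]
gripper_width: 0.2
```

The stop is at z≈64.2 with 15 N on the tool, so the lid is shut. Now the bolt.

```bash
python3 -m jog '[{"dx":0,"dy":0,"dz":0.01,"wx":0,"wy":0,"wz":0,"grip":1},{"dx":0,"dy":0,"dz":0.03,"wx":0,"wy":0,"wz":0,"grip":1},{"dx":-0.015,"dy":-0.005,"dz":0.03,"wx":0,"wy":0,"wz":0,"grip":1},{"dx":-0.035,"dy":-0.01,"dz":0.005,"wx":0,"wy":0,"wz":0,"grip":1},{"dx":-0.045,"dy":-0.01,"dz":0,"wx":0,"wy":0,"wz":0,"grip":1},{"dx":-0.045,"dy":-0.01,"dz":0,"wx":0,"wy":0,"wz":0,"grip":1},{"dx":-0.03,"dy":-0.007,"dz":0,"wx":0,"wy":0,"wz":0,"grip":1},{"dx":-0.014,"dy":-0.003,"dz":0,"wx":0,"wy":0,"wz":0,"grip":1},{"dx":0,"dy":0,"dz":0,"wx":0,"wy":0,"wz":0,"grip":1},{"dx":0,"dy":0,"dz":0,"wx":0,"wy":0,"wz":0,"grip":1}]' 15
python3 -m jog '[{"dx":0,"dy":0,"dz":-0.02,"wx":0,"wy":0,"wz":0,"grip":1},{"dx":0,"dy":0,"dz":-0.035,"wx":0,"wy":0,"wz":0,"grip":1},{"dx":0,"dy":0,"dz":-0.03,"wx":0,"wy":0,"wz":0,"grip":1},{"dx":0,"dy":0,"dz":-0.02,"wx":0,"wy":0,"wz":0,"grip":1},{"dx":0,"dy":0,"dz":-0.01,"wx":0,"wy":0,"wz":0,"grip":1},{"dx":0,"dy":0,"dz":0,"wx":0,"wy":0,"wz":0,"grip":1},{"dx":0,"dy":0,"dz":0,"wx":0,"wy":0,"wz":0,"grip":1}]' 15
python3 - <<'E'
from h import *
b=env.grab_frame("side")[:,:,::-1]
cv2.imwrite("pics/p10.png",crop(b,240,150,400,280,4))
E
```

```text
time_s: 15.6
ee_pos: [447.3, 34.1, 136.9]
ee_rot: [180.0, 0.2, -177.1]
force: [0.5, 0.3, 0.0]
gripper_width: 0.6
time_s: 16.3
ee_pos: [446.8, 34.0, 21.8]
ee_rot: [180.0, 0.1, -177.1]
force: [0.2, -0.7, 0.3]
gripper_width: 0.3
```

View pics/p10.png

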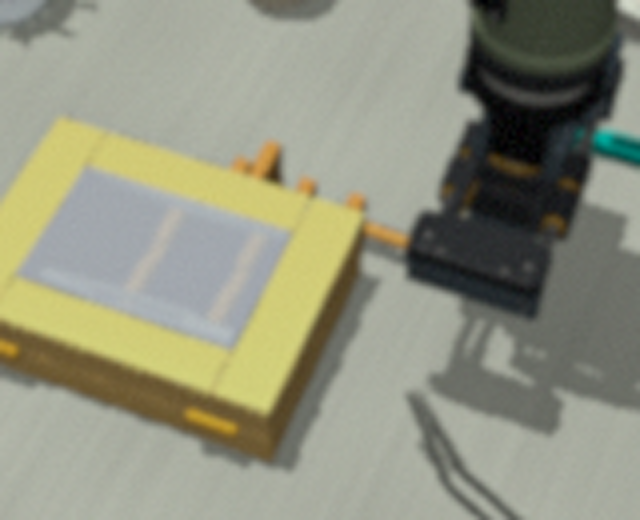

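```bash
python3 -m jog '[{"dx":0,"dy":0,"dz":-0.006,"wx":0,"wy":0,"wz":0,"grip":1},{"dx":0,"dy":0,"dz":-0.006,"wx":0,"wy":0,"wz":0,"grip":1},{"dx":0.006,"dy":0,"dz":0,"wx":0,"wy":0,"wz":0,"grip":1},{"dx":0.006,"dy":0.0005,"dz":0,"wx":0,"wy":0,"wz":0,"grip":1},{"dx":0.006,"dy":0,"dz":0,"wx":0,"wy":0,"wz":0,"grip":1},{"dx":0.005,"dy":0.0005,"dz":0,"wx":0,"wy":0,"wz":0,"grip":1},{"dx":0.005,"dy":0,"dz":0,"wx":0,"wy":0,"wz":0,"grip":1},{"dx":0.005,"dy":0.0005,"dz":0,"wx":0,"wy":0,"wz":0,"grip":1},{"dx":0.005,"dy":0,"dz":0,"wx":0,"wy":0,"wz":0,"grip":1},{"dx":0,"dy":0,"dz":0,"wx":0,"wy":0,"wz":0,"grip":1}]' 15
python3 -m jog '[{"dx":0.005,"dy":0.0005,"dz":0,"wx":0,"wy":0,"wz":0,"grip":1},{"dx":0.005,"dy":0,"dz":0,"wx":0,"wy":0,"wz":0,"grip":1},{"dx":0.004,"dy":0.0005,"dz":0,"wx":0,"wy":0,"wz":0,"grip":1},{"dx":0,"dy":0,"dz":0,"wx":0,"wy":0,"wz":0,"grip":1}]' 15
```

```text
time_s: 17.35
ee_pos: [484.5, 35.4, 9.6]
ee_rot: [180.0, 0.1, -177.1]
force: [0.3, 1.0, 0.2]
gripper_width: 0.3
time_s: 17.75
ee_pos: [498.3, 36.4, 9.5]
ee_rot: [180.0, 0.1, -177.1]
force: [0.3, 0.5, -0.2]
gripper_width: 0.6
```

```bash
python3 -m jog '[{"dx":0.003,"dy":0,"dz":0,"wx":0,"wy":0,"wz":0,"grip":1},{"dx":0.003,"dy":0.0005,"dz":0,"wx":0,"wy":0,"wz":0,"grip":1},{"dx":0.002,"dy":0,"dz":0,"wx":0,"wy":0,"wz":0,"grip":1},{"dx":0,"dy":0,"dz":0,"wx":0,"wy":0,"wz":0,"grip":1},{"dx":0,"dy":0,"dz":0,"wx":0,"wy":0,"wz":0,"grip":1}]' 15
python3 -m jog '[{"dx":0.002,"dy":0,"dz":0,"wx":0,"wy":0,"wz":0,"grip":1},{"dx":0,"dy":0,"dz":0,"wx":0,"wy":0,"wz":0,"grip":1},{"dx":0,"dy":0,"dz":0,"wx":0,"wy":0,"wz":0,"grip":1}]' 15
```

```text
time_s: 18.25
ee_pos: [505.4, 36.8, 9.4]
ee_rot: [180.0, -0.0, -177.1]
force: [-0.2, -0.3, 0.4]
gripper_width: 0.6
time_s: 18.55
ee_pos: [507.4, 36.8, 9.5]
ee_rot: [180.0, 0.0, -177.1]
force: [0.2, 0.6, -0.2]
gripper_width: 0.4
```

```bash
python3 -m jog '[{"dx":0.002,"dy":0,"dz":0,"wx":0,"wy":0,"wz":0,"grip":1},{"dx":0,"dy":0,"dz":0,"wx":0,"wy":0,"wz":0,"grip":1},{"dx":0,"dy":0,"dz":0,"wx":0,"wy":0,"wz":0,"grip":1}]' 15
python3 -m jog '[{"dx":0.002,"dy":0,"dz":0,"wx":0,"wy":0,"wz":0,"grip":1},{"dx":0,"dy":0,"dz":0,"wx":0,"wy":0,"wz":0,"grip":1},{"dx":0,"dy":0,"dz":0,"wx":0,"wy":0,"wz":0,"grip":1}]' 15
```

```text
time_s: 18.85
ee_pos: [509.3, 36.8, 9.4]
ee_rot: [180.0, -0.0, -177.1]
force: [-0.7, 0.9, 0.4]
gripper_width: 0.4
time_s: 19.15
ee_pos: [509.3, 36.7, 9.0]
ee_rot: [180.0, -0.3, -177.1]
force: [-4.6, -1.0, 1.3]
gripper_width: 0.5
```

The stop is at x=509.3, as predicted (509). One firmer push, then back off and check.

```bash
python3 -m jog '[{"dx":0.0015,"dy":0,"dz":0,"wx":0,"wy":0,"wz":0,"grip":1},{"dx":0,"dy":0,"dz":0,"wx":0,"wy":0,"wz":0,"grip":1},{"dx":0,"dy":0,"dz":0,"wx":0,"wy":0,"wz":0,"grip":1}]' 15
python3 -m jog '[{"dx":-0.006,"dy":0,"dz":0,"wx":0,"wy":0,"wz":0,"grip":1},{"dx":-0.02,"dy":0,"dz":0,"wx":0,"wy":0,"wz":0,"grip":1},{"dx":-0.03,"dy":0,"dz":0.01,"wx":0,"wy":0,"wz":0,"grip":1},{"dx":-0.03,"dy":0,"dz":0.03,"wx":0,"wy":0,"wz":0,"grip":1},{"dx":-0.03,"dy":0,"dz":0.04,"wx":0,"wy":0,"wz":0,"grip":1},{"dx":-0.02,"dy":0,"dz":0.04,"wx":0,"wy":0,"wz":0,"grip":1},{"dx":0,"dy":0,"dz":0.04,"wx":0,"wy":0,"wz":0,"grip":1},{"dx":0,"dy":0,"dz":0,"wx":0,"wy":0,"wz":0,"grip":1},{"dx":0,"dy":0,"dz":0,"wx":0,"wy":0,"wz":0,"grip":1}]' 15
python3 - <<'E'
from h import *
a=env.grab_frame("top")[:,:,::-1]; b=env.grab_frame("side")[:,:,::-1]
A=crop(a,260,120,350,230,4); B=crop(b,205,85,430,240,1.9)
h=max(A.shape[0],B.shape[0]);pad=lambda i:np.pad(i,((0,h-i.shape[0]),(0,0),(0,0)))
cv2.imwrite("pics/p11.png",np.hstack([pad(A),pad(B)]))
from fit import W,r
for n,o,s in(("top",(260,120),4),("side",(205,85),1.9)):
    for X in((-109,-95,21),(-101,-95,34),(6,-95,21),(-105,-75,64),(-105,75,64),(105,-75,64)):
        p=proj(n,W(r.x,X)); print(n,X,((p-o)*s).round().tolist())
E
```

```text
time_s: 19.45
ee_pos: [509.3, 36.7, 8.8]
ee_rot: [180.0, -0.4, -177.1]
force: [-6.7, -0.8, 2.7]
gripper_width: 0.1
time_s: 20.35
ee_pos: [378.1, 36.9, 170.5]
ee_rot: [180.0, 0.3, -177.1]
force: [0.4, -0.1, 0.3]
gripper_width: 0.4
top (-109, -95, 21) [292.0, 333.0]
top (-101, -95, 34) [292.0, 320.0]
top (6, -95, 21) [288.0, 184.0]
top (-105, -75, 64) [265.0, 320.0]
top (-105, 75, 64) [61.0, 325.0]
top (105, -75, 64) [258.0, 43.0]
side (-109, -95, 21) [248.0, 234.0]
side (-101, -95, 34) [243.0, 226.0]
side (6, -95, 21) [170.0, 208.0]
side (-105, -75, 64) [241.0, 224.0]
side (-105, 75, 64) [194.0, 320.0]
side (105, -75, 64) [95.0, 178.0]
```

View pics/p11.png

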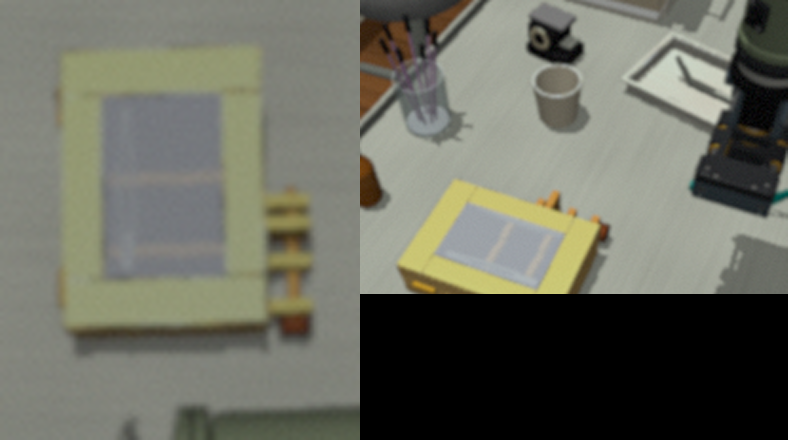

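The knob sits against guide 1, the nose is past the keeper, and the lid corners match the shut prediction. The bent pair is in the dish and the arm is clear, so I'm handing in.

```bash
python3 -c "
from workcell import env
print(env.job_done())"
```

```text
the job is handed in; nothing more can be done
None
```

I took the bent (middle) pair out of the case and laid it in the steel dish. Then I closed the lid and pushed the bolt home. I handed the job in at about 20.5 s, with the arm clear of everything.

**Last checks:**
- **Lid:** pressing met a hard stop at z ≈ 64.2 mm with 15.6 N, and the lid's corners in the picture lie where a shut lid's should.
- **Bolt:** it stopped within 1 mm of the predicted position, at about 7 N. In the picture the knob is against the first guide and the nose is past the keeper.
- **Dish:** the bent pair is lying in it in the last side view, which the arm partly covers.
- **Good pairs:** both were seen in their rests after the bent pair came out. After closing, one shows faintly through the window; the other is hidden under the lid frame, so I could not check it again.
- **Cup and hoop:** the cup looks undisturbed in the last view. I went nowhere near the hoop, but did not picture it again at the end.

No check disagreed. The first move command was refused because its rows left out some fields, and it moved nothing.

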